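# Stow a paint tin behind the sprung gate of its storage lane

### The arm

A 6-joint arm with a two-finger parallel gripper is mounted at the origin on the work surface. World frame = base frame: x ahead of the robot, y to its left, z up, the work surface at z = 0. Lengths are in m, angles in rad, forces in N, time in s.
With the tool pointing down it reaches from about 0.275 to 0.85 m from the base axis. Payload 19 kg.
Tool frame: the origin (TCP) lies where the fingers leave the gripper's body, on its centre line; the fingertips stand 73 mm ahead of it and the grasp point (between the pads) lies 54 mm ahead of it; z points along the fingers, y is the line along which they close (so a half turn about z gives the same grasp; the last joint's range is limited). The gripper opens to 85 mm and grips with 20 to 120 N. Pads are 22 mm wide; open, the fingers measure 114 mm over their backs; the gripper's body (76 mm by 85 mm) begins 54 mm behind the grasp point. The pads swing forward as they close: fully open they stand 13 mm farther back than shut.
Start: joints at [-1.325, 0.15, 1.437, -0, 1.554, -0.134], TCP at [0.213, -0.534, 0.304] pointing down, gripper open.
Joint ranges: [-2.8, 2.8], [-0.68, 2.1], [0.12, 2.68], [-1.39, 4.53], [0.16, 2.79], [-2.81, 2.81]. Speed limits (rad/s): [1.89, 1.89, 2.22, 3.01, 3.01, 3.01].

### API

Orientations are given as a unit quaternion [x, y, z, w].
In Python, from cell import arm gives the robot as it stands.
- The arm moves only by the tool servo_tool, never from a script. Its argument "increments" is a list of rows, each a list of 6 numbers: the shift along the world's x, y, z in mm, then the turn, a rotation vector about the world's x, y, z in degrees. A call has 1 to 20 rows; each row is the pose to reach, as a shift and turn from the pose commanded when the call began; what a row does not reach only later rows make up. A row lasts 1/10 s, in which the tool goes at most 50 mm and 8.59 degrees, less where a joint would pass 70% of its speed; a pose out of reach is approached as far as the arm can. A call with a gripper value outside its range is refused whole. "fingers" is the closure, from 0 (fully open) to 1 (shut), set as the call begins (left out, the last holds). The fingers move at their own pace and stop on an object; "newtons" is the grip in N (left out, the last holds). Time passes only in rows, so rows that repeat a pose let the fingers close. It gives the time, the measured TCP pose, the force, the opening and the grip force at its end, in the units of the state.
- arm.sense(): the state, without advancing time (a new reading comes with each control period).
- arm.grab_frame(name): name is "scene" or "top" or "wrist"; returns a dict with "color" (480x640x3 uint8, red, green, blue), "range_z" (480x640 float32, m along the optical axis (not along the pixel's ray), 0 where there is no reading), "K" (3x3 intrinsics, pixels), "world_from_camera" (4x4, takes a point from camera to world coordinates). Camera axes: x right, y down, z forward; pixel columns grow to the right and rows downward; lengths in m; the calibration is good to about 2 mm. A picture is of the moment at which its call begins.
- arm.close_job(): hands the job in; it is judged then, once.
The state is a dict: "time_s": time; "joint_pos": joint angles; "qd": joint speeds; "tau": joint torques, N m; "tool_pos": TCP position; "tcp_rot": TCP orientation; "ft_force": force on the tool from outside, world axes, zero at the start; "torque": the same for the moment, N m; "opening": opening from 0.0 (shut) to 1.0 (fully open); "grasp_force": force on a finger pad.
Only numpy, scipy, OpenCV 4.12 (cv2) and the standard library are available. Lean on these libraries where they do the work, as an engineer would, in place of code of your own. Each camera call takes 0.05 s, during which the arm holds its last target. There are 200 camera calls.

### The job

Put the yellow paint tin away in the storage lane: stand it in the open mouth of the lane, push it through the orange sprung gate and on until it presses firmly, but gently, home against the stop screw at the far end. Leave it standing there, let go, with both gate leaves swung fully shut behind it. Keep the tin upright, and do not disturb the green tin, the jar or the screwdriver.

Things in the scene. Friction and masses are not known exactly. Their poses are not given: they have to be found in the camera images.
- tin: Yellow paint tin with a white lid, a plain cylinder 56 mm in diameter and 50 mm high, 0.2 to 0.4 kg. It starts standing on the bench. Origin: centre of its underside; z points up to the lid.
- lane: Fixed storage lane: grey floor plate 4 mm thick, 100 mm wide, 290 mm long (x -110 to 180 mm). Origin: underside of the plate on the centre line, in the plane of the orange gate; x is the push direction (mouth, gate, bay, stop), y left, z up. Two floor rails, 60 mm apart inside (tin has 2 mm each side), tops 14 mm above the bench, guide the tin from x = -40 mm on.
- mouth (a point): Point on the floor plate (4 mm above the bench) in the middle of the lane's open, roofless mouth, 64 mm before the gate. The mouth runs from x = -110 mm to the gate; its rails flare from 60 mm apart inside, 40 mm before the gate, to about 88 mm at the entrance. A tin set here stands on the plate clear of the gate.
- bay (a point): Point on the floor plate 95 mm behind the gate. The bay (x 0 to 180 mm) is roofed by two blue lips, 59 to 63 mm above the bench, which leave a slot 44 mm wide over the centre line along the whole bay, open at the gate end: too narrow for the tin, but closed fingers reaching down through it can follow the tin through the gate and leave straight up.
- leaf_left (a joint): Opening angle (rad) of the orange gate leaf on the lane's left (+y): 0 shut, up to 1.5 as it swings into the bay; it cannot swing outward. 35 mm wide, 16 to 52 mm above the bench, hinged on an upright pin at y = +37 mm, shut by a spring. Pushing the tin through takes up to 8 N, falling to 1 to 3 N once its centre is 75 mm past the gate. Shuts only once tin and fingers are clear.
- leaf_right (a joint): The same for the mirror-image leaf on the lane's right (hinge at y = -37 mm).
- stop: Red stop block across the bay's end, 24 mm thick, 56 mm wide, 48 mm high, fixed on the floor plate at a different distance each time. Origin: bottom centre of its front face, which looks at the gate; axes as the lane's. A rigid rubber-tipped stop screw sticks out of that face towards the gate.
- screw_root (a point): Point on the stop block's front face on the axis of the stop screw, 30 mm above the bench. The black tip, 20 mm across, stands 6 to 20 mm before this face: not measured, different each time, to be found by feel. Home, the tin's centre is 28 mm before the tip, 81 to 115 mm behind the gate. Firmly home: a steady push of 3 to 15 N for half a second; over 25 N does damage.
- other_tin: Green paint tin with a steel lid, 56 mm in diameter, 50 mm high, loose on the bench; leave it alone. Origin: centre of its underside.
- jar: Amber glass jar with a black cap, 56 mm in diameter, 75 mm high, loose on the bench; leave it alone. Origin: centre of its underside.
- screwdriver: Screwdriver with a red handle, 190 mm long, lying loose on the bench beyond the stop end of the lane; leave it alone. Origin on its underside near the middle; x runs along it.
Things that resemble listed ones, but are neither listed nor needed, are in the scene too. Several things look just like the stop: the one meant starts farthest to the robot's right.

How it is judged:
By the outcome, as a careful person would: the job done as asked, in the order asked, and still so for the second after the job is handed in, with the robot touching nothing.
It also fails if it takes over 72 s, if anything falls off the work surface, if the arm or the gripper's body presses on something with over 40 N, if the wrist force passes 120 N, or if a joint passes its speed limit or range.

## Working session

There is one attempt and no reset: what is moved stays moved. The work goes in short steps, Python scripts to look and compute and a tool call to move; the robot and the scene stay as the last step left them, time stands still between calls to the robot, and variables do not carry over. Pictures are saved under pics/ and viewed, at most 10 in all, crops included, and the job is handed in when it is done.

Besides the shell and the picture viewer there is one more tool, called after "Request:" as a command line: name --pt "numbers of a row" for each row, then --argument value for the rest. servo_tool: Moves the arm, as the interface text tells. Its arguments: {"type":"object","properties":{"increments":{"type":"array","items":{"type":"array","items":{"type":"number"}}},"fingers":{"type":"number"},"newtons":{"type":"number"}},"required":["increments"]}

```bash
mkdir -p pics
cat > h.py <<'E'
import numpy as np, cv2
from cell import arm
def cloud(f):
    z=f["range_z"];K=f["K"];v,u=np.mgrid[:z.shape[0],:z.shape[1]]
    p=np.stack([(u-K[0,2])/K[0,0]*z,(v-K[1,2])/K[1,1]*z,z,np.ones_like(z)],-1)
    return (p@f["world_from_camera"].T)[...,:3]
def onplane(f,u,v,h):
    K=f["K"];T=f["world_from_camera"];d=T[:3,:3]@np.array([(u-K[0,2])/K[0,0],(v-K[1,2])/K[1,1],1]);o=T[:3,3]
    return o+d*(h-o[2])/d[2]
E
python3 - <<'E'
from h import *
import pickle
for n in ("scene","top"):
    f=arm.grab_frame(n); pickle.dump(f,open(n+".pkl","wb")); cv2.imwrite(f"pics/{n}0.png",f["color"][...,::-1])
    print(n,f["world_from_camera"].round(3).tolist(),f["K"].tolist(),(f["range_z"]>0).mean())
s=arm.sense();print(s)
E
```

```text
scene [[-0.31, 0.765, -0.565, 1.073], [0.951, 0.254, -0.178, 0.173], [0.007, -0.592, -0.806, 0.843], [0.0, 0.0, 0.0, 1.0]] [[500.86773145845575, 0.0, 322.0485987293244], [0.0, 500.86773145845575, 242.08388709561683], [0.0, 0.0, 1.0]] 0.9960384114583334
top [[0.02, -0.992, 0.122, 0.395], [-0.999, -0.024, -0.029, 0.016], [0.032, -0.121, -0.992, 1.021], [0.0, 0.0, 0.0, 1.0]] [[466.88941147831594, 0.0, 313.9272924375207], [0.0, 466.88941147831594, 244.09408596429967], [0.0, 0.0, 1.0]] 0.9957454427083333
{'time_s': 0.1, 'joint_pos': array([-1.32502816e+00,  1.50924223e-01,  1.43793732e+00, -5.42747435e-06,
        1.55384091e+00, -1.33965592e-01]), 'qd': array([-0.00128618, -0.00208046, -0.0017567 , -0.00138654, -0.00046407,
       -0.00115308]), 'tau': array([ 4.95947519e-03, -7.14379478e+01, -5.71800435e+01, -1.64108278e-04,
        7.06866937e-03, -3.14650731e-05]), 'tool_pos': array([ 0.2130994 , -0.53389429,  0.30335727]), 'tcp_rot': array([ 9.82029207e-01,  1.88728187e-01, -3.37125706e-05, -5.53881897e-04]), 'ft_force': array([-0.26001762,  1.07982715,  0.9677617 ]), 'torque': array([0.00165043, 0.02952571, 0.01566602]), 'grasp_force': 0.0, 'opening': 0.9975559569446734}
```

View pics/scene0.png

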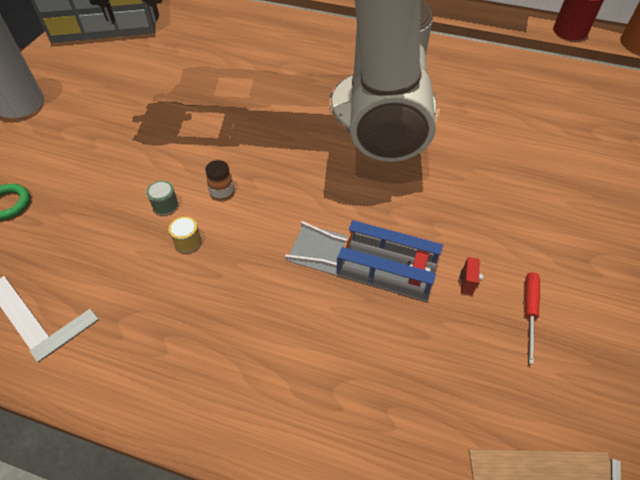

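View pics/top0.png

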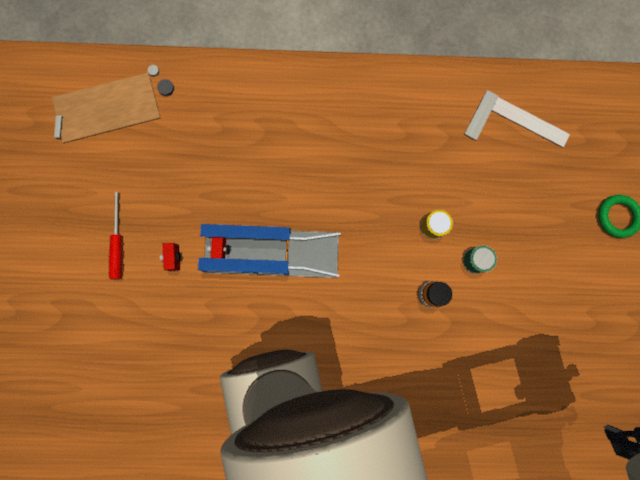

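The scene view shows the yellow tin at (185,235), and the top view shows it at (439,223). In the top view the lane mouth is at (315,255) with the gate near (289,255), so the push runs towards image left (+y). There are two red stop candidates: one in the lane at (218,247) and a lookalike at (171,257). The one in the lane is farther to the robot's right.
Things that could be taken for the tin in the top view are the yellow tin with white lid (439,223), the green tin (482,259) and the jar (436,294). I choose (439,223).

Run:
```python
from h import *
import pickle
f=pickle.load(open("top.pkl","rb"));c=f["color"];P=cloud(f);hsv=cv2.cvtColor(c,cv2.COLOR_RGB2HSV)
g=pickle.load(open("scene.pkl","rb"));PS=cloud(g);hs=cv2.cvtColor(g["color"],cv2.COLOR_RGB2HSV)
def box(m,u0,u1,v0,v1):
    o=np.zeros_like(m);o[v0:v1,u0:u1]=m[v0:v1,u0:u1];return o
# tin lid: depth points at the tin top in both views
for nm,Q,(u0,u1,v0,v1) in (("top",P,(415,463,200,246)),("scene",PS,(165,205,212,255))):
    q=Q[v0:v1,u0:u1].reshape(-1,3);q=q[(q[:,2]>.044)&(q[:,2]<.058)]
    (cx,cy),r=cv2.minEnclosingCircle((q[:,:2]*1000).astype(np.float32));print("lid",nm,len(q),cx,cy,r,np.median(q[:,2]))
for nm,(u0,u1,v0,v1),h in (("green",(460,505,238,280),.05),("jar",(412,460,275,312),.075)):
    q=P[v0:v1,u0:u1].reshape(-1,3);q=q[(q[:,2]>h-.006)];(cx,cy),r=cv2.minEnclosingCircle((q[:,:2]*1000).astype(np.float32));print(nm,cx,cy,r)
# lips
for nm,H,Q in (("top",hsv,P),("scene",hs,PS)):
    m=(cv2.inRange(H,(105,120,60),(125,255,255))>0)&(Q[...,2]>.055)&(Q[...,2]<.07)
    n,l,st,_=cv2.connectedComponentsWithStats(m.astype(np.uint8))
    for i in range(1,n):
        if st[i,4]>150:
            q=Q[l==i];(c0,s,a)=cv2.minAreaRect((q[:,:2]*1000).astype(np.float32));print(nm,"lip",st[i],np.round(c0,1),np.round(s,1),round(a,2),np.median(q[:,2]))
    m=((cv2.inRange(H,(0,150,60),(6,255,255))|cv2.inRange(H,(174,150,60),(180,255,255)))>0)&(Q[...,2]>.044)&(Q[...,2]<.06)
    n,l,st,_=cv2.connectedComponentsWithStats(m.astype(np.uint8))
    for i in range(1,n):
        if st[i,4]>30:
            q=Q[l==i];(c0,s,a)=cv2.minAreaRect((q[:,:2]*1000).astype(np.float32));print(nm,"red",st[i],np.round(c0,1),np.round(s,1),round(a,2),np.median(q[:,2]))
# mouth plate: grey, z~4mm
sub=(hsv[...,1]<60)&(P[...,2]<.02)
m=box(sub,285,345,225,285);q=P[m]
(c0,s,a)=cv2.minAreaRect((q[:,:2]*1000).astype(np.float32));print("plate",np.round(c0,1),np.round(s,1),a,np.median(q[:,2]))
a=cv2.resize(c[210:290,190:350],None,fx=4,fy=4,interpolation=cv2.INTER_CUBIC);b=cv2.resize(c[190:270,400:520],None,fx=4,fy=4)
o=np.zeros((320+320,640,3),np.uint8);o[:320]=a;o[320:,:480]=b
cv2.imwrite("pics/crop.png",cv2.resize(o,(600,600))[...,::-1])
```

```text
lid top 557 566.7919921875 -277.63214111328125 28.795536041259766 0.05057183597487447
lid scene 528 570.5440673828125 -278.2481384277344 29.341279983520508 0.05008030646783551
green 445.6519470214844 -191.40921020507812 213.44757080078125
jar 408.4476318359375 -138.7577667236328 155.27772521972656
top lip [ 201  224   89   16 1060] [535.3 131.2] [181.9  25.8] 89.04 0.06291371605441004
top lip [ 199  258   89   16 1089] [465.5 132. ] [180.9  25.5] 89.25 0.062898628736064
top red [211 237  12  21 234] [503.3 190.3] [42.7 23. ] 1.98 0.05174252397172252
top red [163 243  12  27 290] [482.6 289.4] [55.8 22.7] 6.22 0.04770561971968357
scene lip [350 221  92  33 898] [468.3 131. ] [180.9  27.4] 89.22 0.06245942068109783
scene lip [ 338  248   97   36 1055] [537.9 130.2] [181.  28.] 89.36 0.06254929756007988
scene red [557  15  34  19 197] [-445.8  438.8] [97.3 42.8] 69.48 0.05222142358576354
scene red [413 250  16  19 202] [497.1 190.1] [22.8 43.6] 87.39 0.05126483711504248
scene red [466 257  14  27 304] [486.5 289. ] [58.  22.9] 5.13 0.04739081387627381
plate [503.1  -8.2] [118.9 107.1] 89.35305786132812 0.0042510924425223084
```

View pics/crop.png

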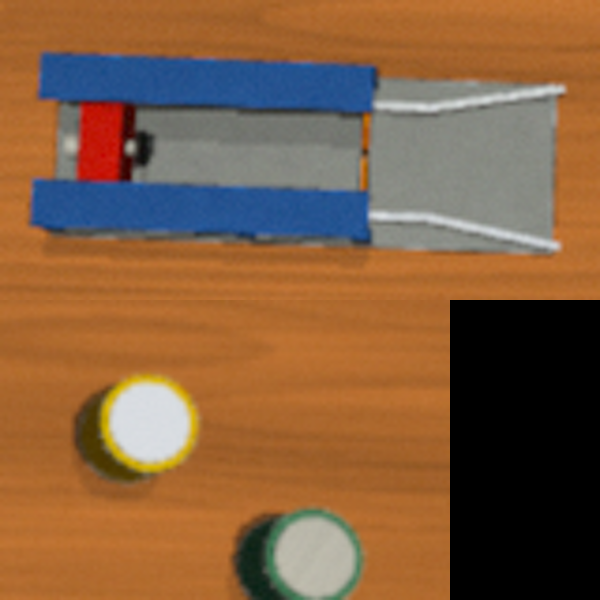

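The crop shows the yellow tin with its white lid, the gate's orange leaves between the two blue lips, and the red stop with its black tip facing the gate.

- **Tin:** about (568.5, -278).
- **Lane direction:** about 89.3°.
- **Gate:** about (501, 41).
- **Mouth:** about (500, -23).
- **Stop face:** y of about 178, so the lane x is about 137 mm. This is consistent with the sizes given.

Now I'll move above the tin with the fingers closing across the lane.

Request:
servo_tool --pt "355.5 256 -100 0 0 67.5" --pt "355.5 256 -100 0 0 67.5" --pt "355.5 256 -100 0 0 67.5" --pt "355.5 256 -100 0 0 67.5" --pt "355.5 256 -100 0 0 67.5" --pt "355.5 256 -100 0 0 67.5" --pt "355.5 256 -100 0 0 67.5" --pt "355.5 256 -100 0 0 67.5" --pt "355.5 256 -100 0 0 67.5" --pt "355.5 256 -100 0 0 67.5" --pt "355.5 256 -100 0 0 67.5" --pt "355.5 256 -100 0 0 67.5" --pt "355.5 256 -100 0 0 67.5" --pt "355.5 256 -100 0 0 67.5" --fingers 0

```text
time_s: 1.5
tool_pos: [0.568, -0.2789, 0.2043]
tcp_rot: [0.712, 0.702, -0.0, 0.0]
ft_force: [-0.0, -0.2, -0.9]
opening: 0.998
grasp_force: 0.0
```

Run:
```python
from h import *
f=arm.grab_frame("wrist");cv2.imwrite("pics/w1.png",f["color"][...,::-1]);P=cloud(f);q=P[(P[...,2]>.044)&(P[...,2]<.057)&(P[...,0]>.52)&(P[...,0]<.62)&(P[...,1]>-.33)&(P[...,1]<-.23)]
if len(q):print(cv2.minEnclosingCircle((q[:,:2]*1000).astype(np.float32)),len(q))
s=arm.sense();print(s["tool_pos"],s["tcp_rot"],s["time_s"],s["joint_pos"],s["ft_force"])
```

```text
((569.1788330078125, -277.03173828125), 28.81694984436035) 6496
[ 0.56811761 -0.27875855  0.20425127] [7.12109119e-01 7.02068770e-01 7.22403808e-06 2.10785410e-04] 1.55 [-5.77787073e-01  3.18699879e-01  1.43462221e+00 -7.69903327e-05
  1.38785559e+00 -5.63573766e-01] [ 1.58846952 -0.89603516  0.04417567]
```

View pics/w1.png

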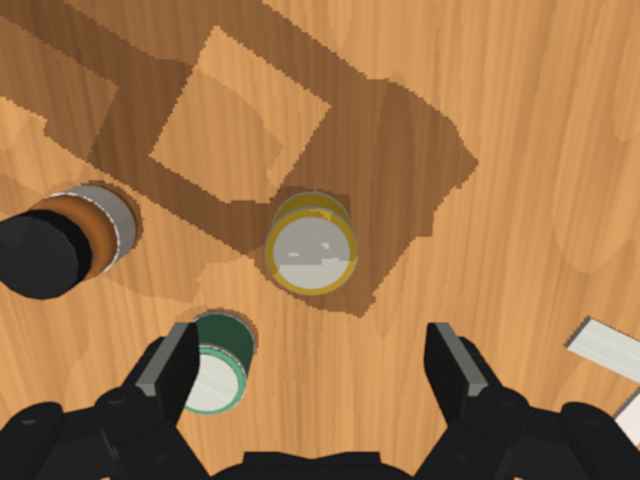

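The wrist view shows the lid at (312,252), measured at (569,-277), which agrees with the top view. The green tin at (215,380) is behind the finger's path and clear of it. I'll descend and grip.

Request:
servo_tool --pt "1 1.5 -45 0 0 0" --pt "1 1.5 -85 0 0 0" --pt "1 1.5 -105 0 0 0" --pt "1 1.5 -116 0 0 0" --pt "1 1.5 -116 0 0 0"

```text
time_s: 2.05
tool_pos: [0.5692, -0.2766, 0.087]
tcp_rot: [0.712, 0.702, -0.0, -0.001]
ft_force: [0.6, -0.9, 0.3]
opening: 0.999
grasp_force: 0.0
```

Request:
servo_tool --pt "0 0 0 0 0 0" --pt "0 0 0 0 0 0" --pt "0 0 0 0 0 0" --pt "0 0 0 0 0 0" --pt "0 0 0 0 0 0" --pt "0 0 0 0 0 0" --pt "0 0 0 0 0 0" --pt "0 0 0 0 0 0" --fingers 1 --newtons 30

```text
time_s: 2.85
tool_pos: [0.5701, -0.2769, 0.0896]
tcp_rot: [0.712, 0.703, 0.0, 0.001]
ft_force: [-1.9, 0.0, 5.3]
opening: 0.648
grasp_force: 30.9
```

Request:
servo_tool --pt "0 0 30 0 0 0" --pt "0 0 60 0 0 0" --pt "-15 45 60 0 0 0" --pt "-30 90 60 0 0 0" --pt "-45 135 60 0 0 0" --pt "-55 180 60 0 0 0" --pt "-65 220 60 0 0 0" --pt "-68 245 60 0 0 0" --pt "-68 253 60 0 0 0" --pt "-68 253 60 0 0 0"

```text
time_s: 3.85
tool_pos: [0.5019, -0.0229, 0.1486]
tcp_rot: [0.711, 0.703, 0.0, 0.001]
ft_force: [0.0, -0.5, -2.0]
opening: 0.649
grasp_force: 33.8
```

Run:
```python
from h import *
s=arm.sense();print(s["tool_pos"],s["time_s"],s["ft_force"],s["opening"],s["grasp_force"])
f=arm.grab_frame("top");cv2.imwrite("pics/t2.png",cv2.resize(f["color"][180:320,180:380],None,fx=4,fy=4)[...,::-1])
f=arm.grab_frame("scene");cv2.imwrite("pics/s2.png",cv2.resize(f["color"][160:320,250:450],None,fx=3.5,fy=3.5)[...,::-1])
P=cloud(f);m=(cv2.inRange(cv2.cvtColor(f["color"],cv2.COLOR_RGB2HSV),(20,120,60),(33,255,255))>0)
m[:,:250]=0;m[:,450:]=0;q=P[m];print(len(q),q.min(0),q.max(0))
```

```text
[ 0.50188164 -0.02285189  0.14863042] 3.85 [ 0.0315312  -0.51496062 -2.00330424] 0.6491116837173624 33.845924735069275
211 [ 0.47655206 -0.0453884   0.06385185] [1.07250672 0.17304057 0.84273534]
```

View pics/s2.png

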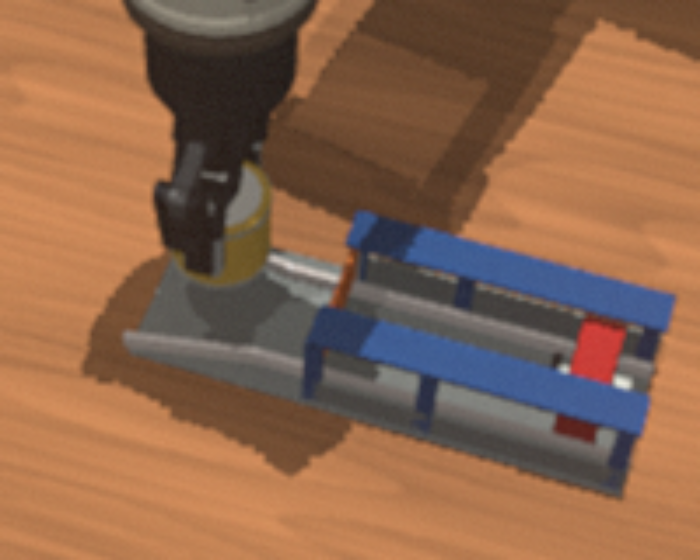

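The view shows the tin upright in the fingers at (225,225), above the mouth plate, with the gate shut at (345,285). I'll lower it and release.

Request:
servo_tool --pt "0 0 -25 0 0 0" --pt "0 0 -45 0 0 0" --pt "0 0 -52 0 0 0" --pt "0 0 -55 0 0 0" --pt "0 0 -55.5 0 0 0" --pt "0 0 -55.5 0 0 0"

```text
time_s: 4.55
tool_pos: [0.5019, -0.0244, 0.0935]
tcp_rot: [0.712, 0.702, -0.0, 0.0]
ft_force: [-6.0, -1.0, 7.2]
opening: 0.646
grasp_force: 34.8
```

Request:
servo_tool --pt "0 0 0 0 0 0" --pt "0 0 0 0 0 0" --pt "0 0 0 0 0 0" --pt "0 0 0 0 0 0" --pt "0 0 0 0 0 0" --fingers 0

```text
time_s: 5.05
tool_pos: [0.5017, -0.0235, 0.0924]
tcp_rot: [0.712, 0.703, -0.0, -0.0]
ft_force: [-0.7, -0.1, -0.3]
opening: 0.996
grasp_force: 0.0
```

Request:
servo_tool --pt "0 0 40 0 0 0" --pt "0 0 80 0 0 0" --pt "0 -40 90 0 0 0" --pt "0 -80 90 0 0 0" --pt "0 -80 90 0 0 0" --pt "0 -80 90 0 0 0" --pt "0 -80 90 0 0 0" --pt "0 -80 90 0 0 0"

```text
time_s: 5.85
tool_pos: [0.5017, -0.1027, 0.1822]
tcp_rot: [0.711, 0.703, -0.0, -0.0]
ft_force: [0.3, -0.2, -0.3]
opening: 0.998
grasp_force: 0.0
```

Run:
```python
from h import *
s=arm.sense();print(s["tool_pos"],s["time_s"],s["ft_force"],s["opening"])
for n in ("top","wrist","scene"):
    f=arm.grab_frame(n);P=cloud(f);h=cv2.cvtColor(f["color"],cv2.COLOR_RGB2HSV)
    m=(P[...,2]>.048)&(P[...,2]<.061)&(abs(P[...,0]-.5)<.045)&(P[...,1]>-.07)&(P[...,1]<.025)
    q=P[m]
    if len(q)>20:print(n,cv2.minEnclosingCircle((q[:,:2]*1000).astype(np.float32)),np.median(q[:,2]),len(q))
    cv2.imwrite(f"pics/{n}3.png",f["color"][...,::-1])
```

```text
[ 0.50165916 -0.10272242  0.18224949] 5.85 [ 0.34451565 -0.17814648 -0.27673934] 0.9983628999534119
top ((501.0611267089844, -23.48041534423828), 28.244739532470703) 0.05435126810922325 330
wrist ((502.89202880859375, -24.51729965209961), 28.580881118774414) 0.055268489672307075 11324
scene ((504.5484924316406, -26.14329719543457), 28.95827865600586) 0.05387284720028768 534
```

View pics/wrist3.png

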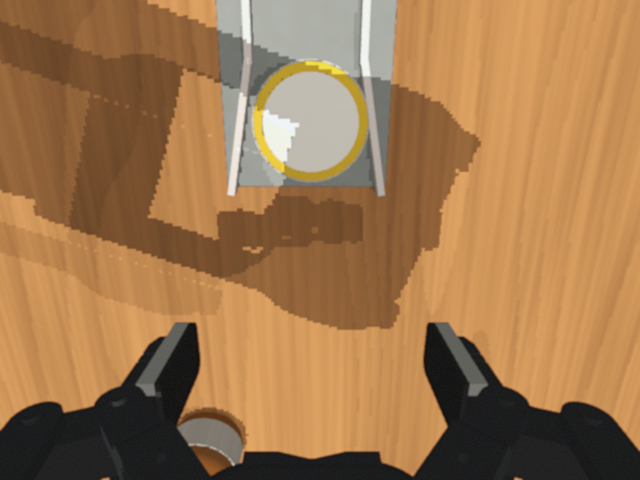

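The wrist view shows the tin standing at (310,120) in the flared mouth between the rails, on the centre line. Next I'll close the fingers, go down behind the tin and approach it.

Request:
servo_tool --pt "0 0 0 0 0 0" --pt "0 0 -10 0 0 0" --pt "0 0 -20 0 0 0" --pt "0 0 -30 0 0 0" --pt "0 0 -40 0 0 0" --pt "0 0 -60 0 0 0" --pt "0 0 -80 0 0 0" --pt "0 0 -89 0 0 0" --pt "0 0 -89 0 0 0" --pt "0 0 -89 0 0 0" --fingers 1 --newtons 30

```text
time_s: 7.0
tool_pos: [0.5019, -0.1036, 0.0938]
tcp_rot: [0.712, 0.703, 0.0, 0.0]
ft_force: [0.0, -0.3, 0.7]
opening: -0.003
grasp_force: 0.0
```

Request:
servo_tool --pt "0 10 0 0 0 0" --pt "0 20 0 0 0 0" --pt "0 28 0 0 0 0" --pt "0 34 0 0 0 0" --pt "0 40 0 0 0 0" --pt "0 45 0 0 0 0" --pt "0 50 0 0 0 0" --pt "0 55 0 0 0 0" --pt "0 60 0 0 0 0"

```text
time_s: 7.9
tool_pos: [0.5017, -0.0433, 0.0934]
tcp_rot: [0.712, 0.702, -0.0, 0.0]
ft_force: [-0.4, -2.2, 3.1]
opening: -0.0
grasp_force: 1.5
```

Run:
```python
from h import *
s=arm.sense();print(s["tool_pos"],s["time_s"],s["ft_force"],s["opening"])
f=arm.grab_frame("scene");cv2.imwrite("pics/s4.png",cv2.resize(f["color"][160:320,250:450],None,fx=3.5,fy=3.5)[...,::-1])
```

```text
[ 0.50170573 -0.043281    0.09343951] 7.9 [-0.3612906  -2.18087506  3.14458969] -8.06792101952694e-05
```

View pics/s4.png

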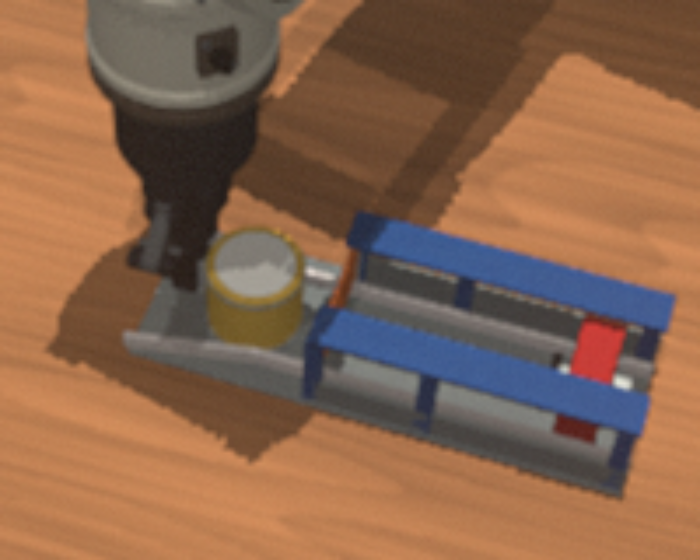

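The view shows the tin upright at (255,290) with the closed fingers behind it at (185,270) and the gate ahead. I'll check that the finger width fits the slot before pushing on.

Run:
```python
from h import *
for n in("scene","top"):
  P=cloud(arm.grab_frame(n))
  for z in np.arange(.02,.115,.01):
    q=P[(abs(P[...,2]-z)<.005)&(abs(P[...,0]-.5)<.1)&(P[...,1]>-.12)&(P[...,1]<-.035-.0)]
    # exclude tin / rails
    if z<.06:q=q[(q[:,1]<-.045)&(abs(q[:,0]-.502)<.03)]
    if len(q)>3:print(n,round(z,3),len(q),q.min(0).round(3)[:2],q.max(0).round(3)[:2])
```

```text
scene 0.03 7 [ 0.51  -0.053] [ 0.516 -0.045]
scene 0.07 21 [ 0.511 -0.049] [ 0.522 -0.036]
scene 0.08 8 [ 0.518 -0.047] [ 0.532 -0.035]
scene 0.09 6 [ 0.518 -0.046] [ 0.52  -0.036]
scene 0.11 77 [ 0.542 -0.057] [ 0.566 -0.035]
top 0.11 70 [ 0.439 -0.053] [ 0.459 -0.035]
```

The half-width is about 20 mm at z=70 mm, so it fits the slot at 63 mm. I'll raise the tool 4 mm for margin and push through the gate.

Request:
servo_tool --pt "0 3 4 0 0 0" --pt "0 6 4 0 0 0" --pt "0 9 4 0 0 0" --pt "0 12 4 0 0 0" --pt "0 15 4 0 0 0" --pt "0 18 4 0 0 0" --pt "0 21 4 0 0 0" --pt "0 24 4 0 0 0" --pt "0 27 4 0 0 0" --pt "0 30 4 0 0 0" --pt "0 33 4 0 0 0" --pt "0 36 4 0 0 0" --pt "0 39 4 0 0 0" --pt "0 42 4 0 0 0" --pt "0 45 4 0 0 0" --pt "0 45 4 0 0 0"

```text
time_s: 9.65
tool_pos: [0.5016, 0.0018, 0.0973]
tcp_rot: [0.712, 0.703, -0.0, -0.0]
ft_force: [-0.3, -2.0, -1.2]
opening: -0.001
grasp_force: 1.0
```

Request:
servo_tool --pt "0 3 0 0 0 0" --pt "0 6 0 0 0 0" --pt "0 9 0 0 0 0" --pt "0 12 0 0 0 0" --pt "0 15 0 0 0 0" --pt "0 18 0 0 0 0" --pt "0 21 0 0 0 0" --pt "0 24 0 0 0 0" --pt "0 27 0 0 0 0" --pt "0 30 0 0 0 0" --pt "0 33 0 0 0 0" --pt "0 36 0 0 0 0" --pt "0 39 0 0 0 0" --pt "0 42 0 0 0 0" --pt "0 45 0 0 0 0" --pt "0 45 0 0 0 0"

```text
time_s: 11.25
tool_pos: [0.5016, 0.047, 0.0974]
tcp_rot: [0.712, 0.703, 0.0, -0.0]
ft_force: [0.1, -0.0, 0.3]
opening: 0.0
grasp_force: 0.0
```

Run:
```python
from h import *
s=arm.sense();print(s["tool_pos"],s["time_s"],s["ft_force"],s["opening"])
f=arm.grab_frame("scene");cv2.imwrite("pics/s5.png",cv2.resize(f["color"][160:320,250:450],None,fx=3.5,fy=3.5)[...,::-1])
```

```text
[0.50163697 0.04702355 0.09737427] 11.25 [ 0.11387515 -0.01183501  0.26267127] 0.0002590846423369253
```

View pics/s5.png

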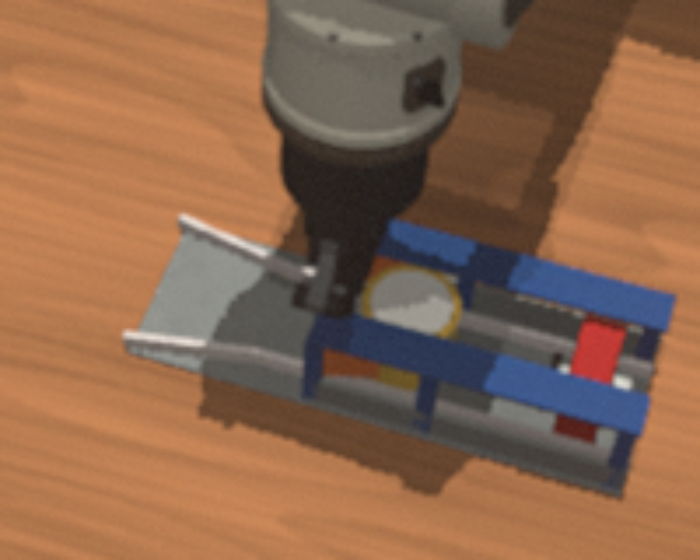

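The view shows the tin standing upright in the bay at (410,300), both leaves swung in alongside it at (355,360), and the fingers in the slot with no side force. I'll go on towards the screw.

Request:
servo_tool --pt "0 3 0 0 0 0" --pt "0 6 0 0 0 0" --pt "0 9 0 0 0 0" --pt "0 12 0 0 0 0" --pt "0 15 0 0 0 0" --pt "0 18 0 0 0 0" --pt "0 21 0 0 0 0" --pt "0 24 0 0 0 0" --pt "0 27 0 0 0 0" --pt "0 30 0 0 0 0" --pt "0 33 0 0 0 0" --pt "0 36 0 0 0 0" --pt "0 38 0 0 0 0" --pt "0 38 0 0 0 0"

```text
time_s: 12.7
tool_pos: [0.5016, 0.0849, 0.0974]
tcp_rot: [0.712, 0.703, 0.0, -0.0]
ft_force: [-0.1, 0.3, -0.1]
opening: -0.002
grasp_force: 0.0
```

Request:
servo_tool --pt "0 1 0 0 0 0" --pt "0 2 0 0 0 0" --pt "0 3 0 0 0 0" --pt "0 3 0 0 0 0"

```text
time_s: 13.1
tool_pos: [0.5017, 0.0876, 0.0974]
tcp_rot: [0.712, 0.703, -0.0, -0.0]
ft_force: [-0.4, -0.1, 0.2]
opening: -0.0
grasp_force: 0.2
```

Request:
servo_tool --pt "0 1 0 0 0 0" --pt "0 2 0 0 0 0" --pt "0 2 0 0 0 0"

```text
time_s: 13.4
tool_pos: [0.5016, 0.0896, 0.0974]
tcp_rot: [0.712, 0.703, -0.0, -0.0]
ft_force: [0.5, -0.2, -0.3]
opening: 0.004
grasp_force: 0.2
```

Run:
```python
from h import *
f=arm.grab_frame("scene");P=cloud(f);h=cv2.cvtColor(f["color"],cv2.COLOR_RGB2HSV)
m=(abs(P[...,2]-.054)<.004)&(abs(P[...,0]-.502)<.02)&(P[...,1]>.06)&(P[...,1]<.178)&(h[...,1]<100);q=P[m];print(len(q),q.min(0),q.max(0))
f=arm.grab_frame("scene");cv2.imwrite("pics/s6.png",cv2.resize(f["color"][160:320,250:450],None,fx=3.5,fy=3.5)[...,::-1])
```

```text
347 [0.4820499  0.10422237 0.05006586] [0.52028778 0.15684693 0.05793274]
```

View pics/s6.png

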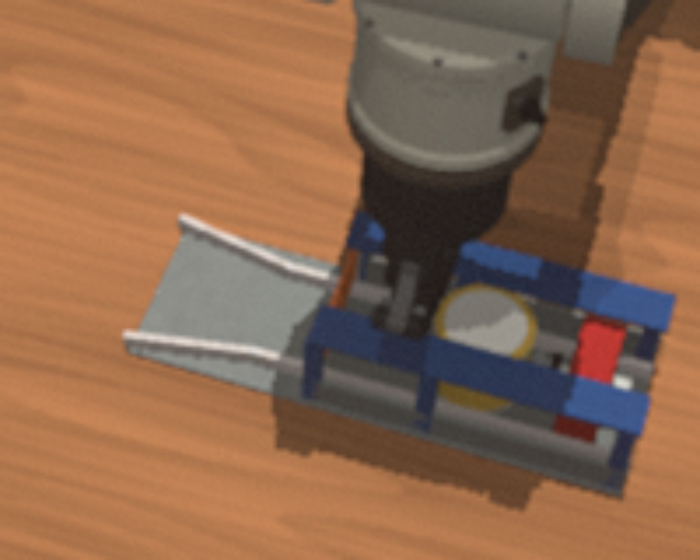

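The view shows the tin upright at (485,330), the gate already shut at (343,280), and the black screw tip at (555,360) a few millimetres ahead. I'll creep forward.

Request:
servo_tool --pt "0 1 0 0 0 0" --pt "0 2 0 0 0 0" --pt "0 3 0 0 0 0" --pt "0 3 0 0 0 0"

```text
time_s: 13.9
tool_pos: [0.5016, 0.0926, 0.0974]
tcp_rot: [0.712, 0.703, -0.0, -0.0]
ft_force: [-0.3, -0.1, 1.0]
opening: -0.003
grasp_force: 0.1
```

Request:
servo_tool --pt "0 0.5 0 0 0 0" --pt "0 1 0 0 0 0" --pt "0 1 0 0 0 0"

```text
time_s: 14.2
tool_pos: [0.5016, 0.0935, 0.0974]
tcp_rot: [0.712, 0.703, -0.0, -0.0]
ft_force: [0.3, -1.1, 0.6]
opening: -0.001
grasp_force: 0.5
```

Request:
servo_tool --pt "0 0.5 0 0 0 0" --pt "0 1 0 0 0 0" --pt "0 1 0 0 0 0"

```text
time_s: 14.5
tool_pos: [0.5016, 0.0945, 0.0974]
tcp_rot: [0.712, 0.703, -0.0, -0.0]
ft_force: [-0.1, -2.0, 0.6]
opening: -0.001
grasp_force: 0.6
```

Request:
servo_tool --pt "0 0.5 0 0 0 0" --pt "0 1 0 0 0 0" --pt "0 1 0 0 0 0"

```text
time_s: 14.8
tool_pos: [0.5016, 0.0956, 0.0974]
tcp_rot: [0.712, 0.703, -0.0, -0.0]
ft_force: [0.2, -1.4, -0.3]
opening: -0.0
grasp_force: 0.5
```

Request:
servo_tool --pt "0 0.5 0 0 0 0" --pt "0 1 0 0 0 0" --pt "0 1 0 0 0 0"

```text
time_s: 15.1
tool_pos: [0.5016, 0.0966, 0.0973]
tcp_rot: [0.712, 0.703, -0.0, -0.0]
ft_force: [-0.5, -1.4, -1.0]
opening: 0.001
grasp_force: 0.5
```

Request:
servo_tool --pt "0 0.5 0 0 0 0" --pt "0 1 0 0 0 0" --pt "0 1 0 0 0 0"

```text
time_s: 15.4
tool_pos: [0.5016, 0.0976, 0.0974]
tcp_rot: [0.712, 0.703, -0.0, -0.0]
ft_force: [0.3, -0.7, -0.1]
opening: -0.002
grasp_force: 0.5
```

Request:
servo_tool --pt "0 0.5 0 0 0 0" --pt "0 1 0 0 0 0" --pt "0 1 0 0 0 0"

```text
time_s: 15.7
tool_pos: [0.5017, 0.0985, 0.0974]
tcp_rot: [0.712, 0.703, -0.0, -0.0]
ft_force: [-0.2, -1.0, -0.5]
opening: 0.0
grasp_force: 0.5
```

Request:
servo_tool --pt "0 0.5 0 0 0 0" --pt "0 1 0 0 0 0" --pt "0 1 0 0 0 0"

```text
time_s: 16.0
tool_pos: [0.5017, 0.0996, 0.0974]
tcp_rot: [0.712, 0.703, 0.0, -0.0]
ft_force: [0.6, -1.2, 0.3]
opening: 0.003
grasp_force: 0.5
```

Request:
servo_tool --pt "0 0.5 0 0 0 0" --pt "0 1 0 0 0 0" --pt "0 1 0 0 0 0"

```text
time_s: 16.3
tool_pos: [0.5016, 0.1006, 0.0973]
tcp_rot: [0.712, 0.703, -0.0, -0.0]
ft_force: [0.2, -1.6, -0.8]
opening: 0.004
grasp_force: 0.5
```

Request:
servo_tool --pt "0 0.5 0 0 0 0" --pt "0 1 0 0 0 0" --pt "0 1 0 0 0 0"

```text
time_s: 16.6
tool_pos: [0.5017, 0.1015, 0.0974]
tcp_rot: [0.712, 0.703, -0.0, 0.0]
ft_force: [-0.5, -2.2, 0.4]
opening: 0.001
grasp_force: 1.4
```

Request:
servo_tool --pt "0 0.5 0 0 0 0" --pt "0 1 0 0 0 0" --pt "0 1 0 0 0 0"

```text
time_s: 16.9
tool_pos: [0.5017, 0.1017, 0.0974]
tcp_rot: [0.712, 0.703, -0.001, 0.001]
ft_force: [-0.6, -12.2, 2.2]
opening: 0.002
grasp_force: 6.1
```

Contact with the screw at 12 N. I'll ease off slightly and hold.

Request:
servo_tool --pt "0 -0.2 0 0 0 0" --pt "0 -0.2 0 0 0 0" --pt "0 -0.2 0 0 0 0" --pt "0 -0.2 0 0 0 0"

```text
time_s: 17.3
tool_pos: [0.5017, 0.1017, 0.0974]
tcp_rot: [0.712, 0.703, -0.0, 0.0]
ft_force: [0.1, -9.3, 2.5]
opening: -0.001
grasp_force: 5.0
```

Request:
servo_tool --pt "0 0 0 0 0 0" --pt "0 0 0 0 0 0" --pt "0 0 0 0 0 0" --pt "0 0 0 0 0 0" --pt "0 0 0 0 0 0" --pt "0 0 0 0 0 0"

```text
time_s: 17.9
tool_pos: [0.5017, 0.1017, 0.0974]
tcp_rot: [0.712, 0.703, -0.0, 0.0]
ft_force: [-0.2, -10.7, 1.0]
opening: 0.001
grasp_force: 5.0
```

Held at about 10 N for 1 s, with the tin's centre about 99 mm past the gate, which is inside 81–115 mm. I'll back off a little and leave straight up.

Request:
servo_tool --pt "0 -0.5 0 0 0 0" --pt "0 -1 0 0 0 0" --pt "0 -2 0 0 0 0" --pt "0 -4 0 0 0 0" --pt "0 -4 0 0 0 0" --pt "0 -4 20 0 0 0" --pt "0 -4 50 0 0 0" --pt "0 -4 90 0 0 0" --pt "0 -4 130 0 0 0" --pt "-20 -44 150 0 0 0" --pt "-40 -84 150 0 0 0" --pt "-60 -124 150 0 0 0" --pt "-80 -164 150 0 0 0" --pt "-90 -204 150 0 0 0" --pt "-90 -204 150 0 0 0" --pt "-90 -204 150 0 0 0"

```text
time_s: 19.5
tool_pos: [0.4115, -0.1023, 0.2475]
tcp_rot: [0.712, 0.702, 0.0, 0.0]
ft_force: [-0.2, 1.2, -0.5]
opening: -0.001
grasp_force: 0.0
```

Run:
```python
from h import *
f=arm.grab_frame("scene");P=cloud(f);h=cv2.cvtColor(f["color"],cv2.COLOR_RGB2HSV)
m=(abs(P[...,2]-.054)<.004)&(abs(P[...,0]-.502)<.02)&(P[...,1]>.06)&(P[...,1]<.178)&(h[...,1]<100);q=P[m];print(len(q),q.min(0),q.max(0),arm.sense()["ft_force"])
cv2.imwrite("pics/s7.png",cv2.resize(f["color"][140:320,140:440],None,fx=2.66,fy=2.66,interpolation=cv2.INTER_CUBIC)[...,::-1])
```

```text
355 [0.48214126 0.11585135 0.05006254] [0.52027021 0.16831251 0.05784041] [-0.22487652 -0.36777919 -0.25759706]
```

View pics/s7.png

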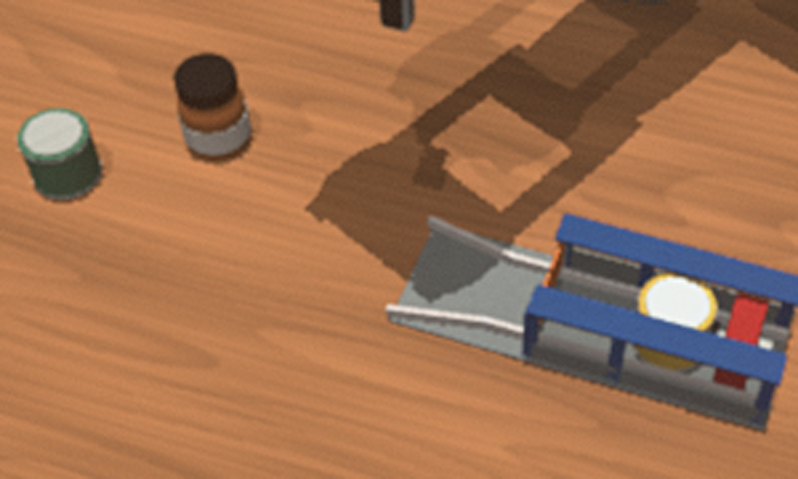

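The view shows the tin upright at (678,310) against the stop, the gate line shut at (555,268), and the green tin and jar untouched. I'll check both leaves from the top view and hand in.

Run:
```python
from h import *
f=arm.grab_frame("top");h=cv2.cvtColor(f["color"],cv2.COLOR_RGB2HSV)
m=cv2.inRange(h,(7,215,140),(18,255,255))>0;m[:240]=0;m[272:]=0;m[:,:235]=0;m[:,295:]=0
v,u=np.nonzero(m);p=np.array([onplane(f,a,b,.05) for a,b in zip(u,v)]);print(p.min(0),p.max(0),len(p))
ok=len(p)>5 and np.ptp(p[:,1])<.012 and p[:,0].max()>.51 and p[:,0].min()<.495;print(ok)
if ok:print(arm.close_job())
```

```text
[0.48180493 0.04296097 0.05      ] [0.51962392 0.0439905  0.05      ] 15
True
the job is handed in; nothing more can be done
None
```

The yellow tin is home: it stands upright against the stop screw after a steady push of about 10 N for a second. It has been let go, both gate leaves are shut behind it, the green tin and jar are where they were, and the screwdriver was never approached. The job was handed in at about 20 s.

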